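# Clamp a microtube rack in a ratchet hold-down press

## Task

Clamp the rack of microtubes in the bench press: while the clamp arm is still locked up, push the tray with the rack fully home against the back stop by its turned-up front lip; then press the pawl's thumb lever down until the pawl flips over, and last push the arm by its cross handle all the way down past the ratchet teeth, so that it stays locked down when you let go. Only push and press with the fingertips or the outside of the fingers: pinch and lift nothing, and leave the other things on the bench where they stand.

Things in the scene. Friction and masses are not known exactly. Their poses are not given: they have to be found in the camera images.
- press: White bench press, fixed; place and yaw vary. Origin: on the bench, below the middle of the rack's home place; x: the way the tray slides in, y: left, z: up. Base plate x -75 to 45, y -62 to 172 mm, deck 12 mm high; guides 24 mm high, inner faces y = +-51.5 mm; back stop at x = 35 mm. Cheek plate (x 12 to 24, y 70 to 162 mm, 108 mm high) at the left carries arm hinge and pawl.
- tray_home (a point): Point of the press on the deck (z = 12 mm) where the tray's origin lies when the tray is fully home; axes as the press.
- tray: Loose sheet-steel tray that carries the rack, 250 g, 100 mm wide, lying flat on the deck between the guides and starting 30 to 45 mm short of home. Origin: centre of the underside of its 70 x 100 mm rack pan; axes as the press when it is straight in the guides (1.5 mm play each side). Friction holds it with about 2 N.
- tray_lip (a point): Middle of the front face of the tray's turned-up lip, the face to push on: 76 mm to -x of the tray's origin and 13 mm above its underside. The lip is upright, 4 mm thick and 50 mm wide, its rolled top edge 29 mm above the tray's underside; there is open bench in front of it.
- micro_rack: Orange microtube rack with capped tubes, 60 x 90 x 38 mm, 70 g, standing loose in the tray's pan (8 mm high rim, 2 mm play). Origin: centre of its underside, 3 mm above the underside of the tray.
- pawl (a joint): Reversible pawl on a shaft along the press's x axis, snapped to either end by an over-centre spring. About 0: locked, its lower nose in the teeth stops the arm from going down. 0.56 rad: thrown over, the arm clicks freely down but cannot rise. It snaps over by itself beyond 0.3 rad.
- pawl_pad (a point): Middle of the top of the pawl's black thumb pad, 26 (x) x 24 (y) mm, in front of the ratchet wheel. It turns about a line along the press's x, 38 mm to its left (+y), 82 mm above the bench: pressed down, it sinks from about 104 (locked) to 82 mm above the bench (snaps from halfway); about 4 N. Clear in front and above; behind it is the wheel (radius 50 mm about clamp_hinge, its front 40 mm behind the pad's middle).
- clamp_arm (a joint): Angle of the arm above level, rad: 0 = fully down on its stop, rubber pad on the tube caps; starts near 0.64, at most 0.80. It stays where it is left while high (friction), needs 2 to 12 N at the handle on the way down, and a spring lifts it from the low end unless the pawl holds it. Thrown over, the pawl catches every 0.155 rad, the last tooth near 0.03 rad.
- clamp_hinge (a point): Point of the press on the arm's hinge line, which runs along the press's x axis: 85 mm left (+y) of the press's origin and 82 mm above the bench. The arm reaches from here to the press's -y.
- clamp_grip (a point): Middle of the arm's cross handle, a black rubber-covered bar of 18 mm diameter and 84 mm length parallel to the hinge line, 200 mm from it. It moves on a circle about clamp_hinge in the press's y-z plane: about 201 mm above the bench at the start, 82 mm with the arm down.
- timer: Bystander: flat white lab timer, 62 x 62 x 19 mm, origin at its underside.
- label_roll: Bystander: white roll of labels lying flat, 60 mm across, 26 mm high, origin at its underside.
- bottle_green: Bystander: white bottle with a green cap, 52 mm across, 82 mm high, origin at its underside.
- petri_0: Bystander: lower of two stacked petri dishes, 59 mm across, 14 mm high, origin at its underside.
- petri_1: Bystander: upper of the two petri dishes, same size.

How it is judged:
By the outcome, as a careful person would: the job done as asked, in the order asked, and still so for the second after the job is handed in, with the robot touching nothing.
It also fails if it takes over 58 s, if anything falls off the work surface, if the arm or the gripper's body presses on something with over 40 N, if the wrist force passes 120 N, or if a joint passes its speed limit or range.

## Robot

A 7-joint arm with a two-finger parallel gripper is mounted at the origin on a cart in front of the work surface, level with it; the furniture and walls round the work are solid. World frame = base frame: x ahead of the robot, y to its left, z up, the work surface at z = 0. Lengths are in m, angles in rad, forces in N, time in s.
With the tool pointing down it reaches from about 0.35 to 0.9 m from the base axis. Payload 8.1 kg.
Tool frame: the origin (TCP) lies at the very end of the fingers, on their centre line; the grasp point (between the pads) lies 19 mm behind it; z points along the fingers, x is the direction in which the jaws open and shut, and the axes are right-handed (so a half turn about z gives the same grasp; the last joint's range is limited). The gripper opens to 92 mm and grips with 3 to 60 N. Pads are 19 mm wide; open, the fingers measure 130 mm over their backs; the gripper's body (75 mm by 190 mm) begins 47 mm behind the grasp point.
Start: joints at [-1.418, 0.434, 0.025, 1.573, -0.012, 1.134, -0.075], TCP at [0.158, 0.605, 0.227] pointing down, gripper open.
Joint ranges: [-2.62, 2.62], [-0.44, 2.09], [-1.27, 1.32], [0.08, 2.57], [-1.32, 4.46], [0.12, 2], [-2.74, 2.74]. Speed limits (rad/s): [2.22, 2.22, 3.01, 3.01, 3.14, 3.14, 3.14].

## Interface

Orientations are given as a rotation vector (axis times angle).
In Python, from cell import status, viewer, arm gives the robot as it stands.
- The arm moves only by the tool jog_arm, never from a script. Its argument "commands" is text: rows parted by semicolons, each of 7 numbers parted by spaces: the closure, from -1 (fully open) to 1 (shut), then the shift along the world's x, y, z normalised to -1 to 1, where 1 is 0.3 m, then the turn, a rotation vector about the world's x, y, z normalised to -1 to 1, where 1 is 2 pi rad. In form: jaw dx dy dz wx wy wz; .... A call has exactly 5 rows; each row shifts and turns the commanded pose from where the row before left it; what a row does not reach is not made up. A row lasts 1/10 s, in which the tool goes at most 50 mm and 8.59 degrees, less where a joint would pass 70% of its speed; a pose out of reach is approached as far as the arm can. A call with a number of a shift or a turn outside -1 to 1 is refused whole. A call with a gripper value outside its range is refused whole. The fingers move at their own pace and stop on an object; "force" is the grip in N (left out, the last holds). Time passes only in rows, so rows that do not move let the fingers close, or fill a call up. It gives the time, the measured TCP pose, the force and the opening at its end, in the units of the state.
- status.observe(): the state, without advancing time (a new reading comes with each control period).
- viewer.get_image(name): name is "side" or "top"; returns a dict with "pixels" (480x640x3 uint8, red, green, blue), "z_map" (480x640 float32, m along the optical axis (not along the pixel's ray), 0 where there is no reading), "camera_matrix" (3x3 intrinsics, pixels), "R" (3x3) and "t" (3): a world point X has camera coordinates R X + t. Camera axes: x right, y down, z forward; pixel columns grow to the right and rows downward; lengths in m; the calibration is good to about 2 mm. A picture is of the moment at which its call begins.
- arm.sign_off(): hands the job in, once; it reports no verdict.
The state is a dict: "clock": time; "joints": joint angles; "dq": joint speeds; "joint_efforts": joint torques, N m; "position": TCP position; "ee_rot": TCP orientation; "force": force on the tool from outside, world axes, zero at the start; "ft_torque": the same for the moment, N m; "width": opening from 0.0 (shut) to 1.0 (fully open).
Only numpy, scipy, OpenCV 4.12 (cv2) and the standard library are available. Lean on these libraries where they do the work, as an engineer would, in place of code of your own. Each camera call takes 0.05 s, during which the arm holds its last target. There are 200 camera calls.

## Working session

There is one attempt and no reset: what is moved stays moved. The work goes in short steps, Python scripts to look and compute and a tool call to move; the robot and the scene stay as the last step left them, time stands still between calls to the robot, and variables do not carry over. Pictures are saved under pics/ and viewed, about 8 in all and at most 12, crops included, and the job is handed in when it is done.

Besides the shell and the picture viewer there is one more tool, called after "Emit:" as a command line: name --argument value ..., lists and objects as JSON in quotes. jog_arm: Moves the arm, as the interface text tells. Scaled input: -1 to 1 covers 0.3 m each way for a shift and 2 pi rad each way for a turn. Its arguments: {"type":"object","properties":{"commands":{"type":"string"},"force":{"type":"number"}},"required":["commands"]}

```bash
mkdir -p pics; cat > h.py <<'E'
import numpy as np, cv2
from cell import status, viewer, arm
def grab(name,fn=None):
    d=viewer.get_image(name)
    if fn: cv2.imwrite('pics/'+fn,d['pixels'][:,:,::-1])
    K,R,t,z=d['camera_matrix'],d['R'],d['t'],d['z_map']
    v,u=np.mgrid[:480,:640]
    c=np.stack([(u-K[0,2])/K[0,0]*z,(v-K[1,2])/K[1,1]*z,z],-1)
    W=(c-t)@R
    W[z==0]=np.nan
    return d,W
E
python3 - <<'E'
from h import *
for n in('top','side'):
    d,W=grab(n,n+'0.png'); np.savez('/tmp/'+n,W=W,p=d['pixels'],K=d['camera_matrix'],R=d['R'],t=d['t'])
    print(n,-d['R'].T@d['t'],d['R'].round(2).tolist())
print(status.observe())
E
```

```text
top [ 0.39504067 -0.11879905  0.91912418] [[-0.01, -1.0, -0.02], [-0.99, 0.01, -0.16], [0.16, 0.02, -0.99]]
side [0.13895651 0.63139085 0.51788593] [[-0.88, -0.48, -0.0], [-0.22, 0.41, -0.89], [0.43, -0.78, -0.46]]
{'clock': 0.1, 'joints': array([-1.41758414,  0.4351756 ,  0.02493707,  1.57399884, -0.01165759,
        1.13398826, -0.07509259]), 'dq': array([ 0.00101742,  0.00053258,  0.00033526, -0.00366076,  0.0002321 ,
        0.00110038,  0.00146807]), 'joint_efforts': array([ 3.23082619e-03, -6.69132543e+01,  9.88017842e-01, -3.15146506e+01,
       -6.05712715e-02,  3.75053391e-02,  3.37702943e-05]), 'position': array([0.15804092, 0.60421732, 0.22601196]), 'ee_rot': array([ 2.48597882e+00,  1.91930421e+00, -1.71034598e-03]), 'force': array([-0.06012525,  0.08991026,  0.16565357]), 'ft_torque': array([-0.02932311, -0.04313555,  0.01754408]), 'width': 1.003196457077203}
```

View pics/top0.png

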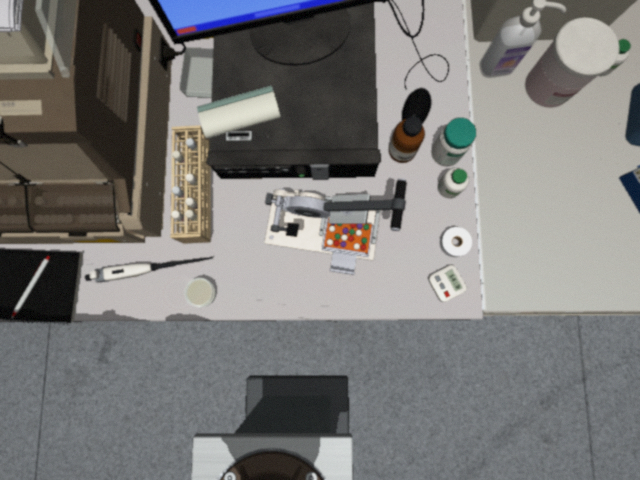

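View pics/side0.png

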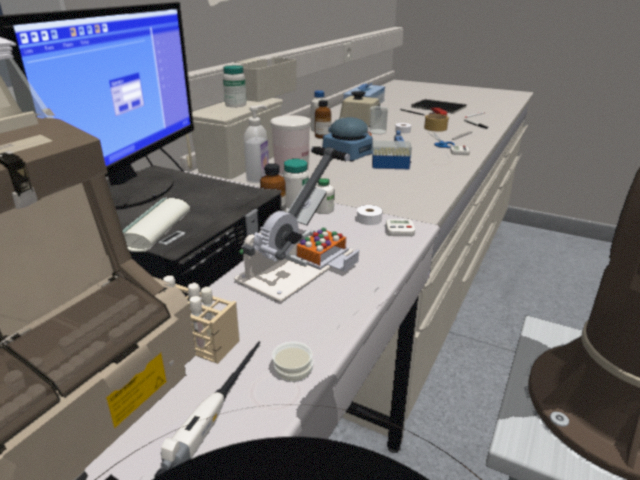

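The top view shows the press near (320,225), with rack at (347,238), lip (343,265), pawl pad (292,229) and handle (398,204). Image up is world +x and image left is +y. I'll measure these points next.

```bash
python3 - <<'E'
from h import *
f=np.load('/tmp/top.npz');W=f['W'];p=f['p'].astype(int)
v,u=np.mgrid[:480,:640]
hsv=cv2.cvtColor(f['p'],cv2.COLOR_RGB2HSV)
roi=(u>255)&(u<415)&(v>170)&(v<285)
z=W[...,2]
deck=roi&(z>.006)&(z<.018)&(v>185)
def rect(m,n):
    m=cv2.morphologyEx(m.astype(np.uint8),cv2.MORPH_OPEN,np.ones((2,2)))>0
    q=W[m]; r=cv2.minAreaRect(q[:,:2].astype(np.float32)*1000); print(n,m.sum(),r,'z',np.percentile(q[:,2],[5,50,95]).round(4)); return q
q=rect(deck,'deck')
og=roi&(hsv[...,0]<14)&(hsv[...,1]>150)&(hsv[...,2]>120)
rect(og,'rack')
print('bench z',np.nanmedian(z[285:310,230:420]))
for n,b in dict(lip=(328,252,358,278),pad=(284,220,302,240),handle=(388,176,408,232)).items():
    s=(u>=b[0])&(u<b[2])&(v>=b[1])&(v<b[3])
    if n=='lip': s&=(z>.02)&(z<.06)
    if n=='pad': s&=(z>.08)&(p.sum(-1)<150)
    if n=='handle': s&=(z>.15)
    rect(s,n); print(np.nanmedian(W[s],0))
im=f['p'][165:290,255:415]; cv2.imwrite('pics/crop0.png',cv2.resize(im[...,::-1],None,fx=5,fy=4.6,interpolation=cv2.INTER_CUBIC))
E
```

```text
deck 2296 ((537.8154296875, -94.62759399414062), (238.3668212890625, 84.00640106201172), 68.46317291259766) z [nan nan nan]
rack 574 ((543.6693115234375, -158.5561981201172), (88.54052734375, 53.59242248535156), 80.64122009277344) z [nan nan nan]
bench z -0.00011736343898050832
lip 75 ((473.6441955566406, -145.9150848388672), (52.842796325683594, 4.374365329742432), 83.88685607910156) z [nan nan nan]
[ 0.475591   -0.14577454  0.03955651]
pad 112 ((553.632568359375, -50.17506408691406), (18.182415008544922, 34.370140075683594), 81.42203521728516) z [0.0996 0.1041 0.1077]
[ 0.54879126 -0.04799378  0.10380822]
handle 625 ((598.4432983398438, -262.2943115234375), (42.99796676635742, 152.0338897705078), 56.476478576660156) z [nan nan nan]
[ 0.56883829 -0.23246593  0.20961506]
```

View pics/crop0.png

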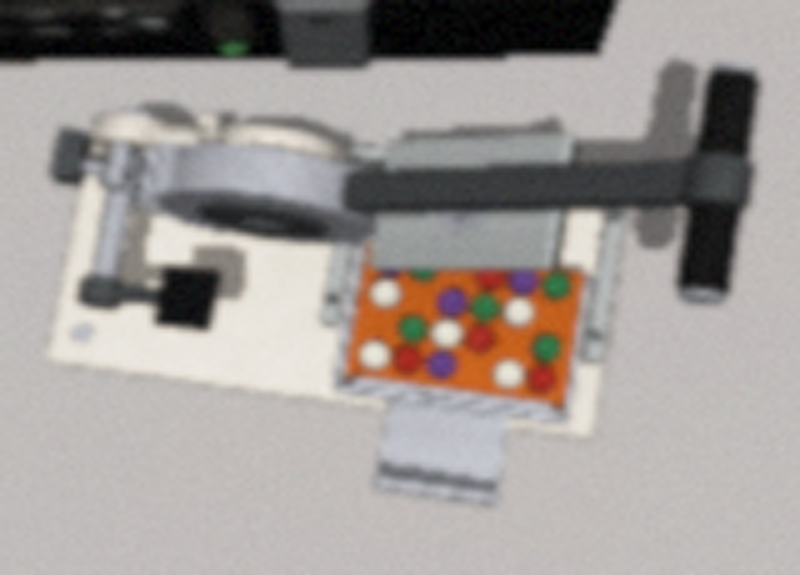

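The crop shows the press yawed about -7°. Its front corners are near full-image (265,243) and (373,260), and the pad is at (292,229). Next I fit the pose.

```bash
python3 - <<'E'
from h import *
f=np.load('/tmp/top.npz');W=f['W'];p=f['p'].astype(int);K,R,t=f['K'],f['R'],f['t']
v,u=np.mgrid[:480,:640]; z=W[...,2]
def back(uv,h):
    r=R.T@np.linalg.inv(K)@np.r_[uv,1]; c=-R.T@t; return c+r*(h-c[2])/r[2]
a,b=back((265,243.3),.010),back((373,259.6),.010)
print(a,b,np.linalg.norm(a-b),np.degrees(np.arctan2((a-b)[0],(a-b)[1])))
# deck front edge: per column lowest deck pixel
E=[]
for c in list(range(272,318))+list(range(362,370)):
    m=np.where((z[200:285,c]>.007)&(z[200:285,c]<.017))[0]
    if len(m): E.append(back((c,200+m.max()+.5),.011)[:2])
E=np.array(E);k=np.polyfit(E[:,1],E[:,0],1);print('edge deg',np.degrees(np.arctan(k[0])), k, np.std(E[:,0]-np.polyval(k,E[:,1])))
yaw=-np.arctan(k[0])
# guides tops z~.024
def pca(m,n):
    q=W[m];q=q[~np.isnan(q).any(1)];r=cv2.minAreaRect((q[:,:2]*1000).astype(np.float32));print(n,len(q),r,q.mean(0),np.percentile(q[:,2],[2,50,98]))
roi=lambda x0,y0,x1,y1:(u>=x0)&(u<x1)&(v>=y0)&(v<y1)
pca(roi(385,174,412,232)&(z>.19),'handle')
pca(roi(328,252,358,278)&(z>.034)&(z<.05),'liptop')
pca(roi(285,222,300,236)&(z>.097)&(p.sum(-1)<130),'pad')
for al in (yaw,np.radians(-8)):
  Rm=np.array([[np.cos(al),-np.sin(al)],[np.sin(al),np.cos(al)]])
  mid=(a[:2]+b[:2])/2; o=mid-Rm@[-.075,.055]
  print('origin',o,'yaw',np.degrees(al))
  for n,l in dict(grip=(0,.085-.2*np.cos(.64)),hinge=(0,.085),lip40=(-.116,0),liphome=(-.076,0)).items(): print(n,o+Rm@l)
  for n,s in dict(handle=roi(385,174,412,232)&(z>.19),lip=roi(328,252,358,278)&(z>.034)&(z<.05),pad=roi(285,222,300,236)&(z>.097)&(p.sum(-1)<130),rack=roi(315,205,380,262)&(z>.05)&(z<.06)).items():
    q=W[s][:,:2]; q=(q-o)@Rm; print(n,'local',np.nanpercentile(q,[3,50,97],axis=0).round(4).tolist())
E
```

```text
[0.53636857 0.01727892 0.01      ] [ 0.49974852 -0.20967799  0.01      ] 0.22989228848653534 9.16581646875726
edge deg 9.495900738648166 [0.16726906 0.53342997] 0.0006321130796712447
handle 655 ((571.6029663085938, -229.58035278320312), (32.59904861450195, 89.00896453857422), 84.8404769897461) [ 0.56924767 -0.23161599  0.20849846] [0.1964499  0.20946936 0.21436568]
liptop 74 ((474.4518737792969, -142.69345092773438), (51.33082580566406, 6.0689802169799805), 81.20316314697266) [ 0.47444766 -0.14250172  0.03996282] [0.03654074 0.03999982 0.04398984]
pad 106 ((548.782470703125, -47.67677688598633), (19.167428970336914, 21.488916397094727), 78.54356384277344) [ 0.54869155 -0.04777493  0.10384379] [0.09999684 0.10384202 0.1077369 ]
origin [ 0.58295711 -0.16281917] yaw -9.495900738648166
grip [ 0.57051469 -0.23720489]
hinge [ 0.59698016 -0.07898389]
lip40 [ 0.46854661 -0.14368183]
liphome [ 0.50799851 -0.15028092]
handle local [[-0.0428, -0.0809], [-0.0027, -0.0704], [0.0395, -0.0546]]
lip local [[-0.1132, -0.0216], [-0.1104, 0.0018], [-0.1076, 0.0256]]
pad local [[-0.0629, 0.0991], [-0.0528, 0.1078], [-0.043, 0.1167]]
rack local [[-0.0615, -0.0356], [-0.0398, -0.0021], [-0.0114, 0.0393]]
origin [ 0.58467413 -0.16110226] yaw -8.0
grip [ 0.57417781 -0.23578744]
hinge [ 0.59650384 -0.07692948]
lip40 [ 0.46980303 -0.14495818]
liphome [ 0.50941376 -0.15052511]
handle local [[-0.046, -0.0829], [-0.0058, -0.0723], [0.0362, -0.0564]]
lip local [[-0.1145, -0.0206], [-0.1118, 0.0027], [-0.1088, 0.0265]]
pad local [[-0.0615, 0.0986], [-0.0514, 0.1072], [-0.0416, 0.116]]
rack local [[-0.0629, -0.0366], [-0.0412, -0.0031], [-0.0135, 0.0382]]
```

Emit:
jog_arm --commands "1 0.06 -0.15 0 0 0 0.0147; 1 0.06 -0.15 0 0 0 0; 1 0.06 -0.15 0 0 0 0; 1 0.06 -0.15 0 0 0 0; 1 0.06 -0.15 0 0 0 0" --force 20

```text
clock: 0.6
position: [0.2485, 0.3775, 0.2265]
ee_rot: [2.395, 2.033, -0.0]
force: [0.8, 1.0, 1.0]
width: 0.613
```

Emit:
jog_arm --commands "1 0.06 -0.15 0 0 0 0; 1 0.06 -0.15 0 0 0 0; 1 0.06 -0.15 0 0 0 0; 1 0.06 -0.15 0 0 0 0; 1 0.06 -0.15 0 0 0 0"

```text
clock: 1.1
position: [0.3383, 0.1527, 0.2268]
ee_rot: [-2.395, -2.033, -0.001]
force: [1.2, 0.2, -0.1]
width: 0.178
```

Emit:
jog_arm --commands "1 0.05 -0.15 0 -0.0034 -0.0206 0; 1 0.05 -0.15 0 -0.0034 -0.0206 0; 1 0.05 -0.15 0 -0.0034 -0.0206 0; 1 0.05 -0.15 0 -0.0034 -0.0206 0; 1 0.05 -0.15 0 0 0 0"

```text
clock: 1.6
position: [0.4089, -0.071, 0.2241]
ee_rot: [2.059, 1.749, 0.47]
force: [1.4, 1.9, 0.9]
width: 0.006
```

Emit:
jog_arm --commands "1 0.03 -0.056 -0.137 0 0 0; 1 0.03 -0.056 -0.137 0 0 0; 1 0.03 -0.056 -0.137 0 0 0; 1 0.03 -0.056 -0.137 0 0 0; 1 0 0 0 0 0 0"

```text
clock: 2.1
position: [0.4305, -0.1082, 0.1539]
ee_rot: [2.081, 1.752, 0.463]
force: [-0.6, 0.9, -0.3]
width: 0.003
```

```bash
cat >> h.py <<'E'
from scipy.spatial.transform import Rotation as Ro
O=np.array([.583,-.162]);A=np.radians(-9.4);RM=np.array([[np.cos(A),-np.sin(A)],[np.sin(A),np.cos(A)]])
def st():
    s=status.observe();m=Ro.from_rotvec(s['ee_rot']).as_matrix()
    print(s['clock'],'pos',s['position'].round(4),'local',((s['position'][:2]-O)@RM).round(4),'F',s['force'].round(1),'\nx',m[:,0].round(3),'z',m[:,2].round(3),'q',s['joints'].round(2))
E
python3 - <<'E'
from h import *
st(); d,W=grab('side','side1.png'); cv2.imwrite('pics/s1c.png',cv2.resize(d['pixels'][130:330,200:420,::-1],None,fx=3,fy=3))
E
```

```text
2.1 pos [ 0.4305 -0.1082  0.1539] local [-0.1592  0.0281] F [-0.6  0.9 -0.3] 
x [0.168 0.986 0.008] z [ 0.481 -0.075 -0.874] q [-1.08 -0.1   1.2   2.56  0.77  0.14  0.81]
```

View pics/s1c.png

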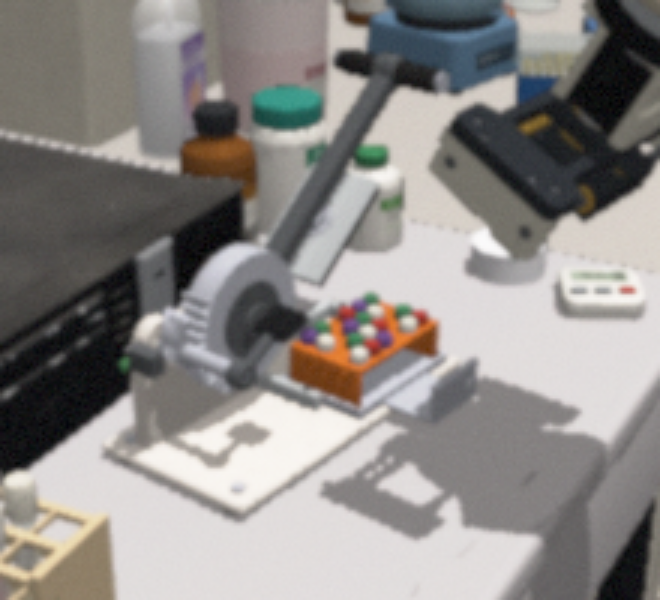

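The view shows a clear approach to the lip, at about (455,385) in the crop. But the 30° tilt puts joints 4 and 6 at their limits, so I'm reducing the tilt to about 12°.

Emit:
jog_arm --commands "1 0 -0.03 0.03 0.0034 0.0206 0; 1 0 -0.03 0.03 0.0034 0.0206 0; 1 0 -0.02 0 0.0015 0.009 0; 1 0 0 0 0 0 0; 1 0 0 0 0 0 0"

```text
clock: 2.65
position: [0.4322, -0.1219, 0.1757]
ee_rot: [2.208, 1.864, 0.307]
force: [-0.2, 0.1, 0.0]
width: 0.006
```

```bash
python3 -c "
from h import *
st()"
```

```text
2.65 pos [ 0.4322 -0.1219  0.1757] local [-0.1553  0.015 ] F [-0.2  0.1  0. ] 
x [0.166 0.986 0.009] z [ 0.308 -0.044 -0.95 ] q [-1.41 -0.44  1.31  2.36  0.78  0.72  0.79]
```

Emit:
jog_arm --commands "1 0 0 0.1 0.0034 0.0206 0; 1 0 0 0.1 0.002 0.012 0; 1 0 0 0.1 0 0 0; 1 0 0 0 0 0 0; 1 0 0 0 0 0 0"

```text
clock: 3.15
position: [0.4244, -0.1214, 0.2698]
ee_rot: [2.339, 1.968, 0.117]
force: [0.5, -1.0, -0.9]
width: 0.003
```

```bash
python3 -c "
from h import *
st()"
```

```text
3.15 pos [ 0.4244 -0.1214  0.2698] local [-0.1631  0.0141] F [ 0.5 -1.  -0.9] 
x [0.17  0.985 0.005] z [ 0.111 -0.014 -0.994] q [-1.41 -0.43  1.24  2.07  0.49  1.15  1.04]
```

```bash
cat > kin.py <<'E'
import numpy as np
from scipy.spatial.transform import Rotation as Ro
from scipy.optimize import least_squares
S=[([-1.418,.434,.025,1.573,-.012,1.134,-.075],[.158,.605,.227],[2.486,1.919,0]),
([-1.08,-.1,1.2,2.56,.77,.14,.81],[.4305,-.1082,.1539],[2.081,1.752,.463]),
([-1.41,-.44,1.31,2.36,.78,.72,.79],[.4322,-.1219,.1757],[2.208,1.864,.307]),
([-1.41,-.43,1.24,2.07,.49,1.15,1.04],[.4244,-.1214,.2698],[2.339,1.968,.117])]
def fk(q,p,sg,ax):
    # base yaw p0, d: p1..; offsets in x p5,p6
    R=Ro.from_euler('z',p[0]); x=np.array([0,0,p[1]])
    seq='z'+ax[0]+'z'+ax[1]+'z'+ax[2]+'z'
    L=[None,0,p[2],0,p[3],0,p[4]]
    for i in range(7):
        R=R*Ro.from_euler(seq[i],sg[i]*q[i])
        if i==2: x=x+R.apply([p[5],p[7],p[2]])
        if i==4: x=x+R.apply([p[6],p[8],p[3]])
        if i==6: x=x+R.apply([0,0,p[4]]); R=R*Ro.from_euler('z',p[9])
    return x,R
E
python3 - <<'E'
from kin import *
import itertools
best=[]
for sg in itertools.product([1,-1],repeat=4):
  for yaw0 in(0,1.57,3.14,-1.57):
    s=[sg[0],1,sg[1],1,sg[2],1,sg[3]]
    def res(p):
        r=[]
        for q,x,rv in S:
            X,R=fk(q,p,s,'yyy'); r+=list((X-x)*5)+list((R.inv()*Ro.from_rotvec(rv)).as_rotvec())
        return r
    for g in (0,1.57,3.14,-1.57):
        o=least_squares(res,[yaw0,.3,.4,.4,.25,0,0,0,0,g],max_nfev=60); best.append((o.cost,s,o.x))
best.sort(key=lambda b:b[0])
for b in best[:5]: print(b[0],b[1],b[2].round(3))
E
```

```text
0.0006135851459526507 [-1, 1, -1, 1, -1, 1, -1] [ 0.01   0.287  0.507  0.418  0.353  0.025 -0.021 -0.048 -0.01  -3.129]
0.0006135851459526541 [-1, 1, -1, 1, -1, 1, -1] [ 0.01   0.287  0.507  0.418  0.353  0.025 -0.021 -0.048 -0.01  -3.129]
0.000613585145952655 [-1, 1, -1, 1, -1, 1, -1] [ 0.01   0.287  0.507  0.418  0.353  0.025 -0.021 -0.048 -0.01   3.154]
0.0006135851459526574 [-1, 1, -1, 1, -1, 1, -1] [ 0.01   0.287  0.507  0.418  0.353  0.025 -0.021 -0.048 -0.01  -3.129]
0.0006135851459526586 [-1, 1, -1, 1, -1, 1, -1] [ 0.01   0.287  0.507  0.418  0.353  0.025 -0.021 -0.048 -0.01   3.154]
```

```bash
cat >> kin.py <<'E'
P=[.01,.287,.507,.418,.353,.025,-.021,-.048,-.01,-3.129]; SG=[-1,1,-1,1,-1,1,-1]
LO=np.array([-2.62,-.44,-1.27,.08,-1.32,.12,-2.74]);HI=np.array([2.62,2.09,1.32,2.57,4.46,2,2.74])
F=lambda q:fk(q,P,SG,'yyy')
def err(q,x,R):
    X,Q=F(q); return np.r_[x-X,(R*Q.inv()).as_rotvec()]
def jac(q):
    X,Q=F(q);J=np.zeros((6,7))
    for i in range(7):
        d=np.array(q,float);d[i]+=1e-5;Y,T=F(d);J[:,i]=np.r_[(Y-X),(T*Q.inv()).as_rotvec()]/1e-5
    return J
def step(q,x,R,k=0,q0=None,n=8):
    q=np.array(q,float)
    for _ in range(n):
        J=jac(q);Jp=J.T@np.linalg.inv(J@J.T+1e-4*np.eye(6))
        dq=Jp@err(q,x,R)
        if k: dq+=(np.eye(7)-Jp@J)@(k*(q0-q))
        q=np.clip(q+dq,LO,HI)
    return q
def sim(q,rows,k=0,q0=None):
    x,R=F(q);out=[]
    for r in rows:
        x=x+.3*np.array(r[:3]);R=Ro.from_rotvec(2*np.pi*np.array(r[3:]))*R
        q=step(q,x,R,k,q0);out.append((q,np.linalg.norm(err(q,x,R)[:3])))
    return out
E
python3 - <<'E'
from kin import *
q0=np.array(S[0][0])
rows=[(.06,-.15,0,0,0,.0147)]+[(.06,-.15,0,0,0,0)]*9+[(.05,-.15,0,-.0034,-.0206,0)]*4+[(.05,-.15,0,0,0,0)]+[(.03,-.056,-.137,0,0,0)]*4
mid=(LO+HI)/2
for k,qq,n in((0,None,'none'),(.05,q0,'home'),(.3,q0,'home3'),(.05,mid,'mid')):
    o=sim(q0,rows,k,qq)
    print(n); [print(i,o[i][0].round(2),round(o[i][1],3)) for i in(4,9,14,18)]
from cell import status
print(F(S[3][0])[0])
E
```

```text
none
4 [-1.2   0.12  0.09  2.02 -0.01  1.    0.31] 0.0
9 [-0.93 -0.04  0.34  2.19  0.01  0.98  0.81] 0.0
14 [-0.68 -0.33  0.53  2.51  0.7   0.5   0.72] 0.0
18 [ 0.66  0.22 -0.56  2.57 -0.75  0.12  2.33] 0.106
home
4 [-1.22  0.13  0.12  2.02 -0.02  1.    0.31] 0.0
9 [-1.02 -0.04  0.43  2.19  0.02  0.98  0.81] 0.0
14 [-0.87 -0.39  0.66  2.51  0.82  0.58  0.6 ] 0.0
18 [ 0.96  0.24 -0.91  2.54 -1.3   0.12  2.74] 0.123
home3
4 [-1.24  0.13  0.13  2.02 -0.02  1.    0.32] 0.0
9 [-1.05 -0.04  0.45  2.19  0.02  0.98  0.8 ] 0.0
14 [-0.89 -0.39  0.68  2.51  0.83  0.59  0.59] 0.0
18 [-0.15  0.25  0.42  2.57  0.61  0.12  1.01] 0.108
mid
4 [-0.5   0.14 -0.67  2.02  0.1   1.01  0.19] 0.0
9 [-0.29 -0.03 -0.28  2.19 -0.01  0.98  0.84] 0.0
14 [-0.48 -0.29  0.38  2.52  0.58  0.44  0.84] 0.0
18 [ 0.6   0.29 -0.37  2.51  2.83  0.17 -1.14] 0.0
[ 0.42308253 -0.12307494  0.26987512]
```

```bash
cat > pl.py <<'E'
from kin import *
def cart(q,pts,k=0,q0=None,tilt=None):
    x,R=F(q);
    for p in pts:
        p=np.array(p);n=max(1,int(np.ceil(np.linalg.norm(p-x)/.04)));
        for s in np.linspace(0,1,n+1)[1:]:
            xx=x+(p-x)*s;q=step(q,xx,R,k,q0,6)
        print('  ',p,q.round(2),'err',np.linalg.norm(err(q,xx,R)[:3]).round(3)); x=p
    return q
E
python3 - <<'E'
from pl import *
q0=np.array(S[0][0]);qc=np.array(S[3][0])
def arc(r,z,a0,a1): return [(r*np.cos(a),r*np.sin(a),z) for a in np.radians(np.linspace(a0,a1,4))]
for k in(0,.05):
    print('A k',k); cart(qc,[(.5,-.14,.35),(.6,-.17,.35),(.7,-.2,.35),(.6,-.17,.35),(.45,-.14,.3),(.45,-.138,.02)],k,q0)
    print('B'); cart(qc,[(.5,-.14,.35)]+arc(.6,.35,-10,70)+arc(.6,.35,70,-16)+[(.45,-.138,.3),(.45,-.138,.02)],k,q0)
print('direct');cart(qc,[(.45,-.14,.2),(.45,-.14,.02),(.51,-.15,.02)])
E
```

```text
A k 0
   [ 0.5  -0.14  0.35] [-1.67 -0.44  1.32  1.76  0.54  1.38  1.05] err 0.046
   [ 0.6  -0.17  0.35] [-1.94 -0.44  1.32  1.6   0.69  1.48  1.02] err 0.178
   [ 0.7  -0.2   0.35] [-0.19 -0.44 -0.18  2.04  0.52  1.33  0.96] err 0.388
   [ 0.6  -0.17  0.35] [-0.11  0.32  0.4   1.49 -0.14  1.25  1.71] err 0.0
   [ 0.45 -0.14  0.3 ] [-0.21  0.02  0.4   1.95 -0.01  1.06  1.61] err 0.0
   [ 0.45  -0.138  0.02 ] [-0.03  0.45  0.25  2.27 -0.33  0.34  1.9 ] err 0.0
B
   [ 0.5  -0.14  0.35] [-1.67 -0.44  1.32  1.76  0.54  1.38  1.05] err 0.046
   [ 0.59088465 -0.10418891  0.35      ] [-2.01 -0.44  1.32  1.63  0.67  1.46  0.91] err 0.154
   [0.57479371 0.17208194 0.35      ] [-2.51 -0.44  1.32  1.62  0.71  1.51  0.41] err 0.159
   [0.43642418 0.41174498 0.35      ] [-2.62 -0.44  1.32  1.56  0.7   1.57 -0.04] err 0.149
   [0.20521209 0.56381557 0.35      ] [-2.12  0.7   1.32  1.44 -0.58  1.45  0.59] err 0.008
   [0.20521209 0.56381557 0.35      ] [-2.12  0.69  1.32  1.44 -0.57  1.45  0.58] err 0.001
   [0.45052802 0.39626317 0.35      ] [-1.63  0.59  1.24  1.5  -0.49  1.35  1.01] err 0.0
   
[... 1310 characters left out ...]
  1.46 -0.03  1.35  0.13] err 0.0
   [0.45052802 0.39626317 0.35      ] [-1.04  0.28  0.23  1.52  0.03  1.29  0.58] err 0.0
   [0.58539737 0.13156717 0.35      ] [-0.62  0.27  0.35  1.55 -0.04  1.24  1.14] err 0.0
   [ 0.57675702 -0.16538241  0.35      ] [-0.17  0.28  0.47  1.55 -0.14  1.23  1.72] err 0.0
   [ 0.45  -0.138  0.3  ] [-0.41  0.02  0.61  1.95 -0.02  1.06  1.61] err 0.0
   [ 0.45  -0.138  0.02 ] [ 0.07  0.43  0.13  2.28 -0.17  0.33  1.75] err 0.0
direct
   [ 0.45 -0.14  0.2 ] [-1.64 -0.44  1.32  2.13  0.64  1.04  0.96] err 0.083
   [ 0.45 -0.14  0.02] [-1.72 -0.44  1.32  2.57  1.08  0.72  0.28] err 0.164
   [ 0.51 -0.15  0.02] [ 0.97  0.56 -0.94  2.16  0.67  0.66  0.98] err 0.046
```

```bash
python3 - <<'E'
from pl import *
q0=np.array(S[0][0]);qc=np.array(S[3][0])
def arc(r,z,a0,a1): return [(r*np.cos(a),r*np.sin(a),z) for a in np.radians(np.linspace(a0,a1,4))]
for k in(0,.05):
    print('k',k); cart(qc,[(.36,.15,.25),(.25,.38,.25),(.2,.5,.28)]+arc(.56,.33,70,-16)+[(.45,-.138,.25),(.45,-.138,.02),(.5,-.147,.02)],k,q0)
print('short');cart(qc,[(.36,.1,.25),(.36,.2,.25),(.36,.35,.3),(.5,.2,.33),(.54,-.15,.33),(.45,-.138,.25),(.45,-.138,.02)])
E
```

```text
k 0
   [0.36 0.15 0.25] [-1.52 -0.16  0.83  2.19  0.25  1.    0.58] err 0.0
   [0.25 0.38 0.25] [-1.72  0.1   0.57  2.02  0.07  1.02  0.22] err 0.0
   [0.2  0.5  0.28] [-1.78  0.26  0.51  1.75 -0.01  1.14  0.13] err 0.0
   [0.19153128 0.52622787 0.33      ] [-1.78  0.28  0.5   1.61 -0.02  1.28  0.12] err 0.0
   [0.42049282 0.36984563 0.33      ] [-1.39  0.26  0.64  1.66 -0.06  1.21  0.65] err 0.0
   [0.54637088 0.12279603 0.33      ] [-0.97  0.25  0.76  1.69 -0.14  1.17  1.22] err 0.0
   [ 0.53830655 -0.15435692  0.33      ] [-0.51  0.27  0.86  1.69 -0.24  1.17  1.81] err 0.0
   [ 0.45  -0.138  0.25 ] [-0.65  0.11  0.89  2.03 -0.11  0.93  1.7 ] err 0.0
   [ 0.45  -0.138  0.02 ] [-0.24  0.5   0.49  2.26 -0.65  0.39  2.2 ] err 0.0
   [ 0.5   -0.147  0.02 ] [-0.23  0.57  0.51  2.13 -0.64  0.46  2.16] err 0.0
k 0.05
   [0.36 0.15 0.25] [-1.23 -0.12  0.58  2.19  0.18  0.98  0.66] err 0.0
   [0.25 0.38 0.25] [-1.33  0.08  0.15  2.02  0.12  1.02  0.17] err 0.0
   [0.2  0.5  0.28] [-1.41  0.22  0.06  1.76  0.11  1.16  0.01] err 0.0
   [0.19153128 0.52622787 0.33      ] [-1.43  0.24  0.05  1.
[... 361 characters left out ...]
0.93  1.65] err 0.0
   [ 0.45  -0.138  0.02 ] [ 0.08  0.43  0.12  2.28 -0.16  0.33  1.74] err 0.0
   [ 0.5   -0.147  0.02 ] [ 0.17  0.48  0.02  2.15 -0.03  0.39  1.62] err 0.0
short
   [0.36 0.1  0.25] [-1.44 -0.24  0.82  2.23  0.31  1.02  0.62] err 0.0
   [0.36 0.2  0.25] [-1.54 -0.06  0.8   2.14  0.16  0.98  0.58] err 0.0
   [0.36 0.35 0.3 ] [-1.59  0.16  0.73  1.85 -0.01  1.12  0.54] err 0.0
   [0.5  0.2  0.33] [-1.23  0.22  0.84  1.73 -0.11  1.17  1.04] err 0.0
   [ 0.54 -0.15  0.33] [-0.57  0.3   0.94  1.69 -0.28  1.17  1.84] err 0.0
   [ 0.45  -0.138  0.25 ] [-0.74  0.13  1.    2.03 -0.14  0.93  1.74] err 0.0
   [ 0.45  -0.138  0.02 ] [-0.27  0.52  0.54  2.26 -0.71  0.4   2.25] err 0.0
```

Emit:
jog_arm --commands "1 -0.036 0.15 -0.011 0 0 0; 1 -0.036 0.15 -0.011 0 0 0; 1 -0.036 0.15 -0.011 0 0 0; 1 -0.036 0.15 -0.011 0 0 0; 1 -0.036 0.15 -0.011 0 0 0"

```text
clock: 3.65
position: [0.369, 0.1043, 0.2518]
ee_rot: [2.34, 1.969, 0.112]
force: [1.0, 0.6, 1.2]
width: 0.007
```

Emit:
jog_arm --commands "1 -0.036 0.15 -0.011 0 0 0; 1 -0.07 0.145 0 0 0 0; 1 -0.07 0.145 0 0 0 0; 1 -0.07 0.145 0 0 0 0; 1 -0.07 0.145 0 0 0 0"

```text
clock: 4.15
position: [0.2745, 0.3228, 0.2487]
ee_rot: [2.34, 1.969, 0.111]
force: [1.5, 1.0, 0.1]
width: 0.003
```

Emit:
jog_arm --commands "1 -0.07 0.145 0 0 0 0; 1 -0.056 0.133 0.033 0 0 0; 1 -0.056 0.133 0.033 0 0 0; 1 -0.056 0.133 0.033 0 0 0; 1 -0.02 0.08 0.13 0 0 0"

```text
clock: 4.65
position: [0.1953, 0.5099, 0.3145]
ee_rot: [2.333, 1.971, 0.103]
force: [-0.3, 0.8, -0.3]
width: 0.006
```

```bash
python3 -c "
from h import *
st()"
```

```text
4.65 pos [0.1953 0.5099 0.3145] local [-0.4922  0.5996] F [-0.3  0.8 -0.3] 
x [ 0.167  0.986 -0.004] z [ 0.107 -0.022 -0.994] q [-1.81  0.24  0.55  1.68 -0.02  1.24  0.14]
```

```bash
python3 - <<'E'
from pl import *
from h import status
qc=np.array(status.observe()['joints'])
def arc(r,z,a0,a1): return [(r*np.cos(a),r*np.sin(a),z) for a in np.radians(np.linspace(a0,a1,4))]
for r,z in((.5,.33),(.56,.33),(.62,.4)):
    print(r);q=cart(qc,arc(r,z,70,-16)+[(.45,-.138,.25),(.445,-.138,.02),(.505,-.148,.02),(.44,-.138,.02),(.44,-.138,.2),(.545,-.055,.2),(.545,-.055,.08),(.545,-.055,.25),(.54,-.232,.25),(.54,-.27,.085)])
E
```

```text
0.5
   [0.17101007 0.46984631 0.33      ] [-1.88  0.15  0.54  1.75  0.03  1.25  0.05] err 0.0
   [0.37544002 0.33021931 0.33      ] [-1.56  0.13  0.73  1.8   0.01  1.19  0.57] err 0.0
   [0.48783114 0.10963931 0.33      ] [-1.22  0.12  0.93  1.82 -0.05  1.15  1.13] err 0.0
   [ 0.48063085 -0.13781868  0.33      ] [-0.82  0.15  1.1   1.83 -0.15  1.14  1.73] err 0.0
   [ 0.45  -0.138  0.25 ] [-0.8   0.15  1.08  2.03 -0.18  0.94  1.77] err 0.0
   [ 0.445 -0.138  0.02 ] [-0.3   0.52  0.57  2.26 -0.73  0.41  2.27] err 0.0
   [ 0.505 -0.148  0.02 ] [-0.29  0.6   0.58  2.11 -0.71  0.5   2.22] err 0.0
   [ 0.44  -0.138  0.02 ] [-0.3   0.52  0.57  2.28 -0.74  0.4   2.28] err 0.0
   [ 0.44  -0.138  0.2  ] [-0.75  0.23  1.06  2.12 -0.29  0.82  1.88] err 0.0
   [ 0.545 -0.055  0.2  ] [-0.74  0.43  0.93  1.91 -0.43  0.9   1.79] err 0.0
   [ 0.545 -0.055  0.08 ] [-0.59  0.57  0.74  2.03 -0.61  0.65  1.94] err 0.0
   [ 0.545 -0.055  0.25 ] [-0.79  0.38  0.99  1.85 -0.37  1.    1.74] err 0.0
   [ 0.54  -0.232  0.25 ] [-0.36  0.45  0.92  1.74 -0.44  1.05  2.11] err 0.0
   [ 0.54  -0.27   0.085] [-0.1
[... 1642 characters left out ...]
  [ 0.445 -0.138  0.02 ] [-0.21  0.49  0.46  2.27 -0.6   0.38  2.14] err 0.0
   [ 0.505 -0.148  0.02 ] [-0.21  0.57  0.48  2.12 -0.58  0.46  2.11] err 0.0
   [ 0.44  -0.138  0.02 ] [-0.21  0.48  0.46  2.28 -0.6   0.37  2.15] err 0.0
   [ 0.44  -0.138  0.2  ] [-0.6   0.17  0.86  2.12 -0.19  0.8   1.78] err 0.0
   [ 0.545 -0.055  0.2  ] [-0.63  0.36  0.76  1.92 -0.31  0.87  1.68] err 0.0
   [ 0.545 -0.055  0.08 ] [-0.5   0.52  0.61  2.03 -0.48  0.62  1.83] err 0.0
   [ 0.545 -0.055  0.25 ] [-0.67  0.31  0.81  1.85 -0.26  0.98  1.64] err 0.0
   [ 0.54  -0.232  0.25 ] [-0.28  0.4   0.79  1.74 -0.36  1.03  2.03] err 0.0
   [ 0.54  -0.27   0.085] [-0.07  0.6   0.62  1.87 -0.56  0.72  2.26] err 0.0
```

Emit:
jog_arm --commands "1 0.125 -0.078 0.008 0 0 0; 1 0.125 -0.078 0.008 0 0 0; 1 0.125 -0.078 0.008 0 0 0; 1 0.125 -0.078 0.008 0 0 0; 1 0.125 -0.078 0.008 0 0 0"

```text
clock: 5.15
position: [0.3873, 0.3904, 0.3294]
ee_rot: [2.34, 1.968, 0.111]
force: [0.0, 0.3, 0.9]
width: 0.008
```

Emit:
jog_arm --commands "1 0.125 -0.078 0.008 0 0 0; 1 0.07 -0.137 0 0 0 0; 1 0.07 -0.137 0 0 0 0; 1 0.07 -0.137 0 0 0 0; 1 0.07 -0.137 0 0 0 0"

```text
clock: 5.65
position: [0.5075, 0.2021, 0.3316]
ee_rot: [2.34, 1.968, 0.111]
force: [-0.0, 0.8, -0.4]
width: 0.007
```

Emit:
jog_arm --commands "1 0.07 -0.137 0 0 0 0; 1 0.07 -0.137 0 0 0 0; 1 -0.024 -0.16 0 0 0 0; 1 -0.024 -0.16 0 0 0 0; 1 -0.024 -0.16 0 0 0 0"

```text
clock: 6.15
position: [0.5264, -0.0239, 0.3315]
ee_rot: [2.341, 1.968, 0.111]
force: [0.6, 0.1, 1.3]
width: 0.01
```

Emit:
jog_arm --commands "1 -0.024 -0.16 0 0 0 0; 1 -0.024 -0.16 0 0 0 0; 1 -0.072 -0.02 -0.09 -0.0009 -0.0055 0; 1 -0.072 -0.02 -0.09 -0.0009 -0.0055 0; 1 -0.072 -0.02 -0.09 0 0 0"

```text
clock: 6.65
position: [0.4456, -0.1359, 0.2496]
ee_rot: [2.298, 1.931, 0.181]
force: [-0.4, 0.5, -0.2]
width: 0.005
```

```bash
python3 -c "
from h import *
st()"
```

```text
6.65 pos [ 0.4456 -0.1359  0.2496] local [-0.1399  0.0033] F [-0.4  0.5 -0.2] 
x [0.172 0.985 0.005] z [ 0.177 -0.026 -0.984] q [-0.72 -0.    0.94  2.1  -0.02  0.86  1.63]
```

Emit:
jog_arm --commands "1 -0.005 -0.002 -0.15 0 0 0; 1 -0.005 -0.002 -0.15 0 0 0; 1 -0.005 -0.002 -0.15 0 0 0; 1 -0.005 -0.002 -0.15 0 0 0; 1 -0.005 -0.002 -0.15 0 0 0"

```text
clock: 7.15
position: [0.4383, -0.1388, 0.0254]
ee_rot: [2.298, 1.932, 0.173]
force: [2.3, 0.1, -0.2]
width: 0.002
```

```bash
python3 -c "
from h import *
st(); d,W=grab('side','side2.png'); cv2.imwrite('pics/s2c.png',cv2.resize(d['pixels'][130:330,200:440,::-1],None,fx=3,fy=3))"
```

```text
7.15 pos [ 0.4383 -0.1388  0.0254] local [-0.1466 -0.0007] F [ 2.3  0.1 -0.2] 
x [0.172 0.985 0.002] z [ 0.174 -0.029 -0.984] q [-0.18  0.45  0.49  2.35 -0.83  0.3   2.43]
```

View pics/s2c.png

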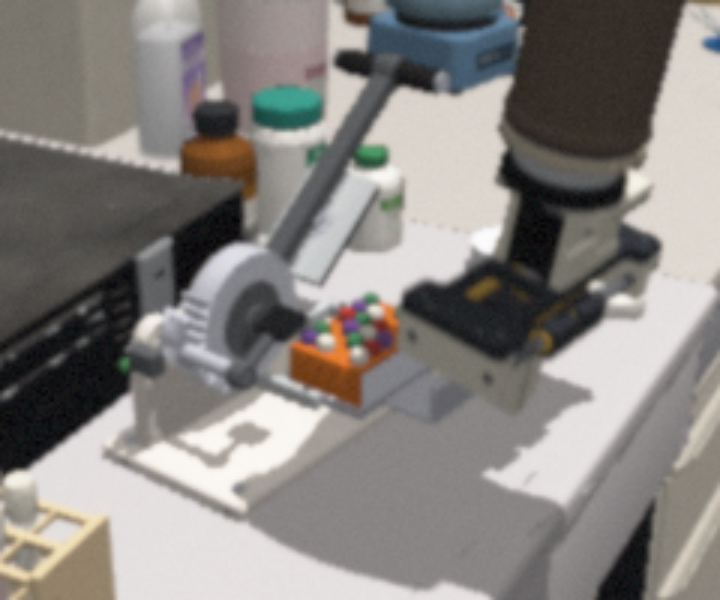

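The fingertips are in front of the lip at about (435,395) in the crop, and the body clears the pawl pad. I'm pushing along the press x axis, shifted 6 mm to -y for more pad clearance.

Emit:
jog_arm --commands "1 -0.003 -0.02 -0.007 0 0 0; 1 0.033 -0.0055 0 0 0 0; 1 0.033 -0.0055 0 0 0 0; 1 0.033 -0.0055 0 0 0 0; 1 0.033 -0.0055 0 0 0 0"

```text
clock: 7.7
position: [0.482, -0.1503, 0.0276]
ee_rot: [2.292, 1.935, 0.181]
force: [-3.5, -0.4, 1.5]
width: 0.003
```

Emit:
jog_arm --commands "1 0.017 -0.0028 0 0 0 0; 1 0.017 -0.0028 0 0 0 0; 1 0.01 -0.0017 0 0 0 0; 1 0 0 0 0 0 0; 1 0 0 0 0 0 0"

```text
clock: 8.2
position: [0.4936, -0.153, 0.0263]
ee_rot: [2.295, 1.933, 0.18]
force: [-0.4, 0.9, -0.6]
width: 0.006
```

```bash
python3 -c "
from h import *
st()"
```

```text
8.2 pos [ 0.4936 -0.153   0.0263] local [-0.0896 -0.0057] F [-0.4  0.9 -0.6] 
x [0.169 0.986 0.004] z [ 0.178 -0.027 -0.984] q [-0.19  0.51  0.53  2.23 -0.8   0.38  2.39]
```

Emit:
jog_arm --commands "1 0.0066 -0.0011 0 0 0 0; 1 0.0066 -0.0011 0 0 0 0; 1 0.0066 -0.0011 0 0 0 0; 1 0 0 0 0 0 0; 1 0 0 0 0 0 0"

```text
clock: 8.7
position: [0.4978, -0.1536, 0.0258]
ee_rot: [2.297, 1.935, 0.178]
force: [-6.7, 1.5, 3.3]
width: 0.007
```

Emit:
jog_arm --commands "1 0.0033 -0.0005 0 0 0 0; 1 0.0033 -0.0005 0 0 0 0; 1 0 0 0 0 0 0; 1 0 0 0 0 0 0; 1 0 0 0 0 0 0"

```text
clock: 9.2
position: [0.4981, -0.1534, 0.0253]
ee_rot: [2.299, 1.936, 0.176]
force: [-12.3, 1.1, 6.2]
width: 0.005
```

Emit:
jog_arm --commands "1 -0.13 0.022 0 0 0 0; 1 -0.01 0 0.13 0 0 0; 1 0 0 0.13 0 0 0; 1 0 0 0.13 0 0 0; 1 0 0 0.13 0 0 0"

```text
clock: 9.7
position: [0.4593, -0.1481, 0.1837]
ee_rot: [2.296, 1.932, 0.178]
force: [1.5, 0.9, 0.6]
width: 0.004
```

Emit:
jog_arm --commands "1 0.074 0.078 0 0 0 0; 1 0.074 0.078 0 0 0 0; 1 0.074 0.078 0 0 0 0; 1 0.074 0.078 0 0 0 0; 1 0 0 0 0 0 0"

```text
clock: 10.2
position: [0.5514, -0.0498, 0.1823]
ee_rot: [2.288, 1.94, 0.182]
force: [-0.0, -0.2, -0.0]
width: 0.008
```

```bash
python3 -c "
from h import *
st(); d,W=grab('side','side3.png'); cv2.imwrite('pics/s3c.png',cv2.resize(d['pixels'][130:330,200:440,::-1],None,fx=3,fy=3))"
```

```text
10.2 pos [ 0.5514 -0.0498  0.1823] local [-0.0495  0.1055] F [-0.  -0.2 -0. ] 
x [0.163 0.987 0.004] z [ 0.179 -0.026 -0.983] q [-0.74  0.35  0.94  2.02 -0.42  0.76  1.83]
```

View pics/s3c.png

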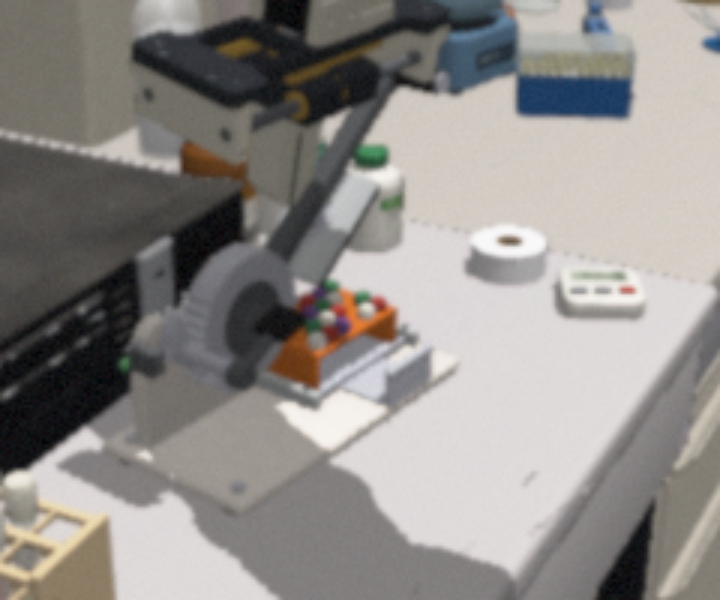

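The tray slid in, with the lip now at (408,375) in the crop and the pad below the fingers at (280,322). I'm checking home numerically before pressing the pawl.

```bash
python3 - <<'E'
from h import *
for n in('side','top'):
    d,W=grab(n); L=(W[...,:2]-O)@RM; z=W[...,2]
    m=(z>.035)&(z<.046)&(abs(L[...,1])<.03)&(L[...,0]<-.06)&(L[...,0]>-.12)
    print(n,'liptop',m.sum(),np.percentile(L[m],[5,50,95],axis=0).round(4).tolist() if m.sum() else '')
    m=(z>.02)&(z<.034)&(abs(L[...,1])<.02)&(L[...,0]<-.066)&(L[...,0]>-.12)
    print(n,'lipface',m.sum(),np.percentile(L[m],[5,50,95],axis=0).round(4).tolist() if m.sum() else '')
    m=(z>.093)&(z<.112)&(abs(L[...,1]-.107)<.03)&(abs(L[...,0]+.052)<.025)
    print(n,'pad',m.sum(),np.median(np.c_[L[m],z[m]],axis=0).round(4) if m.sum() else '')
E
```

```text
side liptop 67 [[-0.0773, -0.018], [-0.075, 0.0061], [-0.0717, 0.0278]]
side lipface 64 [[-0.0759, -0.0175], [-0.0745, 0.0015], [-0.0732, 0.018]]
side pad 174 [-0.0521  0.1118  0.1029]
top liptop 49 [[-0.0776, -0.0209], [-0.0756, -0.0064], [-0.0724, 0.0209]]
top lipface 9 [[-0.0765, -0.0109], [-0.0763, 0.0028], [-0.076, 0.0187]]
top pad 0
```

Emit:
jog_arm --commands "1 -0.01 -0.01 -0.1 0 0 0; 1 0 0 -0.08 0 0 0; 1 0 0 -0.03 0 0 0; 1 0 0 -0.03 0 0 0; 1 0 0 -0.03 0 0 0"

```text
clock: 10.85
position: [0.5455, -0.0582, 0.1017]
ee_rot: [2.295, 1.931, 0.18]
force: [-6.5, -8.1, 6.7]
width: 0.005
```

```bash
python3 -c "
from h import *
st(); d,W=grab('side','side4.png'); cv2.imwrite('pics/s4c.png',cv2.resize(d['pixels'][150:290,220:360,::-1],None,fx=4,fy=4)); st()"
```

```text
10.85 pos [ 0.5455 -0.0582  0.1017] local [-0.054   0.0963] F [-6.5 -8.1  6.7] 
x [0.171 0.985 0.004] z [ 0.179 -0.027 -0.983] q [-0.59  0.46  0.79  2.11 -0.58  0.59  1.98]
10.9 pos [ 0.5449 -0.0581  0.1005] local [-0.0546  0.0963] F [ 0.2 -0.1  0.9] 
x [0.171 0.985 0.003] z [ 0.178 -0.028 -0.984] q [-0.59  0.46  0.78  2.11 -0.59  0.58  1.98]
```

View pics/s4c.png

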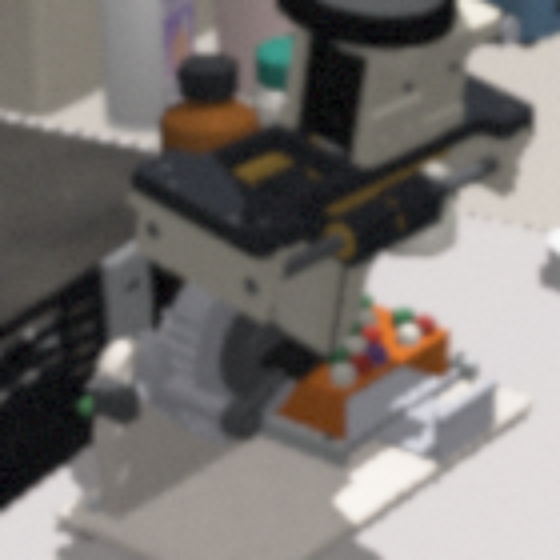

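The view shows the fingertips resting just at the pad near (290,350) in the crop. The force spike was only a braking transient and reads about 0 at rest, so I continue down gently.

Emit:
jog_arm --commands "1 0.004 0.02 -0.01 0 0 0; 1 0 0 -0.01 0 0 0; 1 0 0 -0.01 0 0 0; 1 0 0 -0.01 0 0 0; 1 0 0 0 0 0 0"

```text
clock: 11.4
position: [0.5461, -0.0507, 0.0889]
ee_rot: [2.295, 1.934, 0.179]
force: [0.3, -0.5, -0.4]
width: 0.004
```

Emit:
jog_arm --commands "1 0 0 -0.01 0 0 0; 1 0 0 -0.01 0 0 0; 1 0 0 -0.01 0 0 0; 1 0 0 0 0 0 0; 1 0 0 0 0 0 0"

```text
clock: 11.9
position: [0.5469, -0.051, 0.0814]
ee_rot: [2.295, 1.933, 0.183]
force: [-8.2, 2.2, 23.1]
width: 0.005
```

Emit:
jog_arm --commands "1 0 0 0.06 0 0 0; 1 0 0 0.14 0 0 0; 1 0 0 0.14 0 0 0; 1 0 0 0.14 0 0 0; 1 0 0 0.06 0 0 0"

```text
clock: 12.4
position: [0.5476, -0.0516, 0.2455]
ee_rot: [2.294, 1.931, 0.184]
force: [-0.2, 0.0, 1.4]
width: 0.005
```

```bash
python3 - <<'E'
from h import *
st()
d,W=grab('side'); L=(W[...,:2]-O)@RM; z=W[...,2]
m=(z>.06)&(z<.115)&(abs(L[...,1]-.107)<.016)&(abs(L[...,0]+.052)<.02)&(d['pixels'].astype(int).sum(-1)<150)
print('pad z pct',m.sum(),np.percentile(z[m],[5,50,95]).round(4),np.median(L[m],axis=0))
d,W=grab('top','top5.png'); L=(W[...,:2]-O)@RM; z=W[...,2]
m=(z>.19)&(z<.215)&(L[...,1]<-.04)&(L[...,1]>-.1)&(abs(L[...,0])<.06)
print('handle',m.sum(),np.percentile(np.c_[L[m],z[m]],[5,50,95],axis=0).round(3).tolist() if m.sum() else '')
E
```

```text
12.4 pos [ 0.5476 -0.0516  0.2455] local [-0.0529  0.1031] F [-0.2  0.   1.4] 
x [0.17  0.985 0.005] z [ 0.181 -0.026 -0.983] q [-0.85  0.27  1.04  1.95 -0.3   0.89  1.73]
pad z pct 80 [0.0791 0.0825 0.0851] [-0.05412687  0.11098642]
handle 691 [[-0.04, -0.081, 0.194], [-0.002, -0.071, 0.209], [0.037, -0.05, 0.213]]
```

The pawl is flipped: pad top at 82.5 mm, arm handle unmoved. Next is the handle.

Emit:
jog_arm --commands "1 0.003 -0.151 0.01 0 0 0; 1 0.003 -0.151 0 0 0 0; 1 0.003 -0.151 0 0 0 0; 1 0.003 -0.151 0 0 0 0; 1 0 0 0 0 0 0"

```text
clock: 13.0
position: [0.5472, -0.2407, 0.2447]
ee_rot: [2.304, 1.919, 0.174]
force: [-0.6, 0.3, 0.3]
width: 0.004
```

```bash
python3 -c "
from h import *
st()"
```

```text
13.0 pos [ 0.5472 -0.2407  0.2447] local [-0.0225 -0.0835] F [-0.6  0.3  0.3] 
x [0.181 0.984 0.   ] z [ 0.177 -0.032 -0.984] q [-0.36  0.37  0.96  1.83 -0.45  0.96  2.17]
```

Emit:
jog_arm --commands "1 0 0 -0.04 0 0 0; 1 0 0 -0.04 0 0 0; 1 0 0 -0.04 0 0 0; 1 0 0 -0.04 0 0 0; 1 0 -0.01 -0.04 0 0 0"

```text
clock: 13.5
position: [0.5508, -0.2328, 0.184]
ee_rot: [2.292, 1.938, 0.181]
force: [-0.0, 0.7, 4.2]
width: 0.007
```

Emit:
jog_arm --commands "1 -0.003 -0.017 -0.04 0 0 0; 1 -0.002 -0.015 -0.04 0 0 0; 1 -0.002 -0.013 -0.04 0 0 0; 1 -0.002 -0.01 -0.04 0 0 0; 1 0 -0.007 -0.04 0 0 0"

```text
clock: 14.0
position: [0.5474, -0.2532, 0.1242]
ee_rot: [2.294, 1.935, 0.18]
force: [-0.6, 1.4, 6.1]
width: 0.002
```

```bash
python3 -c "
from h import *
st()"
```

```text
14.0 pos [ 0.5474 -0.2532  0.1242] local [-0.0202 -0.0958] F [-0.6  1.4  6.1] 
x [0.168 0.986 0.004] z [ 0.178 -0.026 -0.984] q [-0.19  0.51  0.8   1.95 -0.65  0.74  2.38]
```

Emit:
jog_arm --commands "1 -0.003 -0.025 0 0 0 0; 1 -0.003 -0.025 -0.01 0 0 0; 1 -0.003 -0.02 -0.03 0 0 0; 1 0 0 -0.03 0 0 0; 1 0 0 -0.02 0 0 0"

```text
clock: 14.5
position: [0.545, -0.2754, 0.0978]
ee_rot: [2.293, 1.933, 0.179]
force: [-0.4, -1.5, 7.0]
width: 0.005
```

Emit:
jog_arm --commands "1 0 0 -0.015 0 0 0; 1 0 0 -0.01 0 0 0; 1 0 0 -0.005 0 0 0; 1 0 0 0 0 0 0; 1 0 0 0 0 0 0"

```text
clock: 15.0
position: [0.5454, -0.276, 0.0909]
ee_rot: [2.293, 1.931, 0.182]
force: [-6.1, 1.2, 25.6]
width: 0.006
```

Emit:
jog_arm --commands "1 0 0 -0.005 0 0 0; 1 0 0 -0.003 0 0 0; 1 0 0 0 0 0 0; 1 0 0 0 0 0 0; 1 0 0 0 0 0 0"

```text
clock: 15.5
position: [0.5458, -0.2765, 0.0902]
ee_rot: [2.292, 1.93, 0.184]
force: [-11.1, 5.4, 43.3]
width: 0.006
```

Emit:
jog_arm --commands "1 0 0 0.05 0 0 0; 1 0 0 0.1 0 0 0; 1 0 0 0.15 0 0 0; 1 -0.05 0 0.15 0 0 0; 1 -0.1 0 0.1 0 0 0"

```text
clock: 16.0
position: [0.501, -0.2745, 0.2536]
ee_rot: [2.29, 1.936, 0.179]
force: [0.3, 0.5, 2.0]
width: 0.003
```

```bash
python3 - <<'E'
from h import *
st()
f=np.load('/tmp/top.npz')
for n in('side','top'):
    d,W=grab(n,n+'6.png'); L=(W[...,:2]-O)@RM; z=W[...,2]
    dk=d['pixels'].astype(int).sum(-1)<200
    m=(z>.075)&(z<.14)&(abs(L[...,1]+.115)<.02)&(abs(L[...,0])<.05)
    print(n,'handle',m.sum(),np.percentile(np.c_[L[m],z[m]],[5,50,95],axis=0).round(3).tolist() if m.sum() else '')
    m=(z>.035)&(z<.046)&(abs(L[...,1])<.03)&(L[...,0]<-.06)&(L[...,0]>-.12)
    print('lip',m.sum(),np.median(L[m],axis=0).round(4))
    m=(z>.06)&(z<.115)&(abs(L[...,1]-.107)<.016)&(abs(L[...,0]+.052)<.02)&dk
    print('pad',m.sum(),np.median(z[m]) if m.sum() else '')
    cv2.imwrite('pics/%s6c.png'%n,cv2.resize(d['pixels'][130:330,220:480,::-1],None,fx=3,fy=3))
E
```

```text
16.0 pos [ 0.501  -0.2745  0.2536] local [-0.0625 -0.1244] F [0.3 0.5 2. ] 
x [0.166 0.986 0.002] z [ 0.179 -0.028 -0.984] q [-0.31  0.31  0.98  1.87 -0.41  0.97  2.24]
side handle 286 [[-0.042, -0.115, 0.085], [-0.007, -0.107, 0.095], [0.038, -0.1, 0.1]]
lip 63 [-0.075   0.0064]
pad 82 0.08251992009624082
top handle 341 [[-0.043, -0.121, 0.09], [-0.011, -0.112, 0.096], [0.039, -0.105, 0.099]]
lip 73 [-0.075   0.0033]
pad 114 0.08072235483299552
```

View pics/side6c.png

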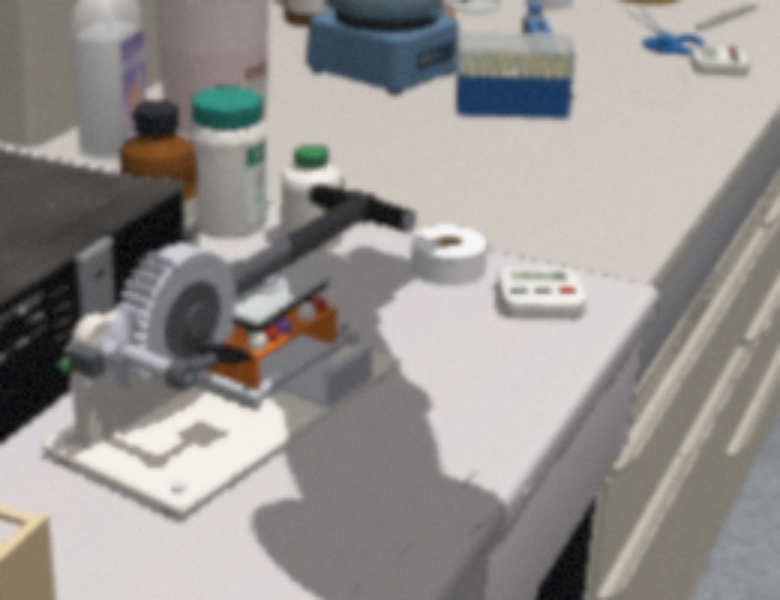

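The view shows the arm down and level: handle at about (360,205), clamp pad on the tubes at (285,305), lip still home at (335,365), and the bystanders in place. I'm handing it in.

```bash
python3 -c "
from h import *
st(); print(arm.sign_off())"
```

```text
16.1 pos [ 0.4975 -0.2767  0.2549] local [-0.0656 -0.1272] F [-0.6 -0.8 -0.1] 
x [0.172 0.985 0.004] z [ 0.181 -0.027 -0.983] q [-0.31  0.3   0.99  1.88 -0.41  0.97  2.24]
the job is handed in; nothing more can be done
None
```

The rack is clamped and I handed the job in at 16.1 s, with the robot clear of everything. I did the steps in the order you asked, using only closed fingertips:

- **Tray:** I pushed it by the lip until it stopped against the back stop. The lip then measured -75 mm along the press x axis, against -76 mm expected, and still read that at the end.
- **Pawl:** I pressed the thumb lever until the pawl flipped. The pad stayed at about 82 mm after release, and the arm had not moved by then.
- **Clamp arm:** I pushed the cross handle down to its stop. After release the handle stayed down at about 87–89 mm, or 0.025–0.035 rad, which matches the last tooth. The next tooth up would put it near 119 mm.

**Force to note:** the last push on the handle against the stop read about 45 N at the wrist. It was made with the fingertips, so the 40 N limit on the arm and gripper body should not apply, and it is well under the 120 N wrist limit.

**Detour:** my first approach brought some joints to their limits, so I backed out and came in another way, touching nothing. The bystanders in view looked undisturbed in the last picture; I did not measure them, and the petri dishes were outside that crop.

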